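# Open the hex-nut compartment of the round parts box

### The job

On the larger of the two round parts boxes, turn the white cap by its grip until its opening lies squarely over the compartment whose sample on the flange is the hex nut, so that compartment can be refilled. Then let go of it and leave the cap of the smaller box as it is.

Things in the scene. Friction and masses are not known exactly. Their poses are not given: they have to be found in the camera images.
- box: Larger round parts box, grey, fixed to the bench: flange 212 mm across, its top 12 mm above the bench; drum 128 mm across, 44 mm high, with six 60 degree compartments under the cap. A sample part stands on the flange outside each one. Origin on the turning axis at bench height; z up.
- cap: Its white cap, 126 mm across, 6 mm thick. Origin on the axis at the underside, 46 mm up; z up. Opening: 48 degree wedge, 31 to 63 mm out, centred on the cap's +x. Grip: upright bar through the axis, 16 mm thick (cap x), 66 mm long (cap y), top 88 mm above the bench. Turns about z, either way, friction 0.05 N m, stays where left, cannot lift. Starts 50 to 70 degrees from the nut.
- nut: Steel hex nut, 30 mm across flats, 16 mm high, fixed on the larger box's flange 85 mm from the axis, straight out from the middle of the compartment it marks. Origin: centre of its underside, 12 mm above the bench; z up. The other samples there: a lying screw, angle bracket, ball, wooden pin, thin washer.
- cap2_opening (a point): Middle of the opening in the cap of the smaller round parts box (flange 170 mm across, cap 101 mm, same heights, no hex nut), at the cap's top, 52 mm above the bench, 38 mm from that cap's axis; x points outwards from the axis, z up. Not to be turned.

How it is judged:
By the outcome, as a careful person would: the job done as asked, in the order asked, and still so for the second after the job is handed in, with the robot touching nothing.
It also fails if it takes over 32 s, if anything falls off the work surface, if the arm or the gripper's body presses on something with over 40 N, if the wrist force passes 120 N, or if a joint passes its speed limit or range.

### The arm

A 6-joint arm with a two-finger parallel gripper is mounted at the origin on the work surface. World frame = base frame: x ahead of the robot, y to its left, z up, the work surface at z = 0. Lengths are in m, angles in rad, forces in N, time in s.
With the tool pointing down it reaches from about 0.375 to 0.925 m from the base axis. Payload 5.7 kg.
Tool frame: the origin (TCP) lies at the very end of the fingers, on their centre line; the grasp point (between the pads) lies 19 mm behind it (robot.pinch_z is the distance from the TCP to the grasp point, in m); z points along the fingers, y is the direction in which the jaws open and shut (so a half turn about z gives the same grasp; the last joint's range is limited). The gripper opens to 85 mm and grips with 20 to 120 N. Pads are 22 mm wide; open, the fingers measure 114 mm over their backs; the gripper's body (76 mm by 85 mm) begins 54 mm behind the grasp point. The pads swing forward as they close: fully open they stand 13 mm farther back than shut.
Start: joints at [-1.23, 0.359, 1.51, -0, 1.272, -0.115], TCP at [0.264, -0.539, 0.231] pointing down, gripper open.
Joint ranges: [-2.97, 2.97], [-1.01, 2.36], [0.21, 2.38], [-0.96, 4.11], [0.2, 2.71], [-2.98, 2.98]. Speed limits (rad/s): [2.39, 2.39, 3.14, 3.14, 3.14, 3.14].

### API

Orientations are given as a rotation vector (axis times angle).
In Python, from cell import sensors, imaging, order, robot gives the robot as it stands.
- The arm moves only by the shell command python3 -m handwheel 'ROWS' [FORCE]. ROWS is JSON, one flat list of numbers, 7 for each row, row after row: the turn, a rotation vector about the tool's x, y, z in rad, then the shift along the tool's x, y, z in cm, then the gripper command: -1 is shut, 1 is fully open, values between are in proportion. In form: [wx, wy, wz, tx, ty, tz, fingers, wx, wy, wz, tx, ty, tz, fingers, ...]. A call has 1 to 8 rows; each row is the pose to reach, as a shift and turn from the pose commanded when the call began, along the tool's axes at that moment; what a row does not reach only later rows make up. A row lasts 1/10 s, in which the tool goes at most 50 mm and 8.59 degrees, less where a joint would pass 70% of its speed; a pose out of reach is approached as far as the arm can. A call with a gripper value outside its range is refused whole. The fingers move at their own pace and stop on an object; FORCE is the grip in N (left out, the last holds). Time passes only in rows, so rows that repeat a pose let the fingers close. It gives the time, the measured TCP pose, the force and the opening at its end, in the units of the state.
- sensors.read_state(): the state, without advancing time (a new reading comes with each control period).
- imaging.read_camera(name): name is "side" or "top"; returns the picture (480x640x3 uint8, blue, green, red); there is no depth.
- imaging.camera_params(name): a dict with "K" (3x3 intrinsics, pixels), "k1" (the pictures are not rectified: a ray, as slopes to the right and down, at radius r is drawn at 1 + k1 r^2 times it, then the intrinsics apply), "extrinsics" (4x4, takes a point from camera to world coordinates). Camera axes: x right, y down, z forward; pixel columns grow to the right and rows downward; lengths in m; the calibration is good to about 2 mm. A picture is of the moment at which its call begins. camera_params takes no time and is no camera call.
- order.finish_job(): hands the job in, once; it reports no verdict.
The state is a dict: "t": time; "joint_positions": joint angles; "joint_velocities": joint speeds; "joint_torque": joint torques, N m; "tool_pos": TCP position; "tcp_rot": TCP orientation; "contact_force": force on the tool from outside, world axes, zero at the start; "torque": the same for the moment, N m; "width": finger opening in m.
Only numpy, scipy, OpenCV 4.12 (cv2) and the standard library are available. Lean on these libraries where they do the work, as an engineer would, in place of code of your own. Each camera call takes 0.05 s, during which the arm holds its last target.

## Working session

There is one attempt and no reset: what is moved stays moved. The work goes in short steps, Python scripts to look and compute and a shell command to move; the robot and the scene stay as the last step left them, time stands still between calls to the robot, and variables do not carry over. Pictures are saved under pics/ and viewed, and the job is handed in when it is done.

```bash
mkdir -p pics; ls
python3 - <<'E'
from cell import sensors, imaging, order, robot
import cv2,numpy as np
print(sensors.read_state())
for n in("side","top"):
    p=imaging.camera_params(n);print(n,np.array(p["K"]).round(1).tolist(),p["k1"],np.array(p["extrinsics"]).round(4).tolist())
    cv2.imwrite(f"pics/{n}0.png",imaging.read_camera(n))
print(robot.pinch_z)
E
```

```text
pics
{'t': 0.0, 'joint_positions': array([-1.23010761e+00,  3.59531299e-01,  1.51147368e+00,  4.00150395e-05,
        1.27251697e+00, -1.15125390e-01]), 'joint_velocities': array([ 0.00055362, -0.00036073, -0.00015883, -0.00029089,  0.0009201 ,
        0.00094414]), 'joint_torque': array([ 1.10628669e-03, -5.27613187e+01, -2.78621954e+01, -2.15459522e-05,
        1.31122844e-02,  1.84436777e-05]), 'tool_pos': array([ 0.26386977, -0.53807245,  0.23042226]), 'tcp_rot': array([-3.05848800e+00, -7.09356763e-01,  2.81210848e-04]), 'contact_force': array([0.28916402, 0.02049754, 0.14967861]), 'torque': array([-0.03742667, -0.02281072, -0.03933176]), 'width': 0.08488629614374635}
side [[533.8, 0.0, 323.9], [0.0, 533.8, 237.1], [0.0, 0.0, 1.0]] 0.04400305682460463 [[-0.9599, -0.2122, 0.183, 0.4047], [-0.2797, 0.686, -0.6717, 0.5242], [0.017, -0.696, -0.7179, 0.658], [0.0, 0.0, 0.0, 1.0]]
top [[457.9, 0.0, 322.6], [0.0, 457.9, 233.6], [0.0, 0.0, 1.0]] -0.008850948824615843 [[-0.0282, -0.9828, 0.1825, 0.4342], [-0.9996, 0.0264, -0.0121, -0.0231], [0.0071, -0.1828, -0.9831, 0.788], [0.0, 0.0, 0.0, 1.0]]
0.0187
```

View pics/top0.png

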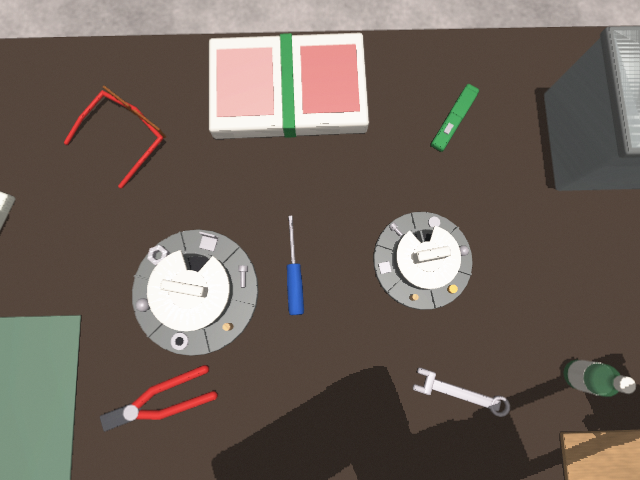

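View pics/side0.png

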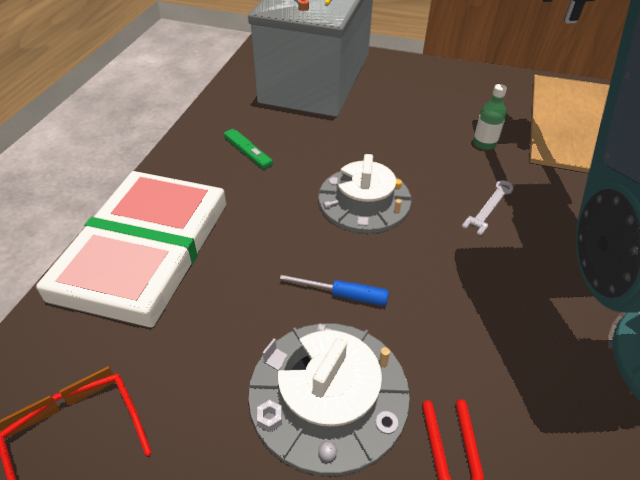

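Run:
```python
import cv2,numpy as np
a=cv2.imread("pics/top0.png")[220:365,120:270];b=cv2.imread("pics/side0.png")[315:475,235:425]
a=cv2.resize(a,(400,387),interpolation=cv2.INTER_CUBIC);b=cv2.resize(b,(400,337),interpolation=cv2.INTER_CUBIC)
o=np.zeros((400,800,3),np.uint8);o[:387,:400]=a;o[:337,400:]=b
cv2.imwrite("pics/z0.png",o)
```

```text
(no output)
```

View pics/z0.png

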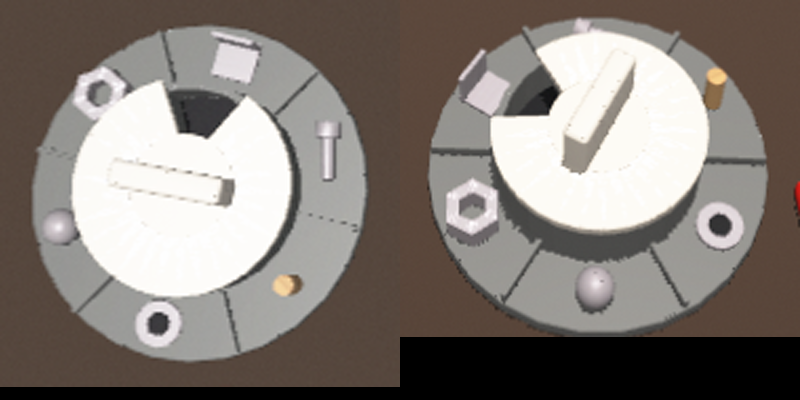

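```bash
cat > h.py <<'E'
import cv2,numpy as np
from cell import imaging
def par(n):
    p=imaging.camera_params(n);return np.array(p["K"]),p["k1"],np.array(p["extrinsics"])
def ray(n,uv):
    K,k1,E=par(n)
    uv=np.asarray(uv,float).reshape(-1,1,2)
    s=cv2.undistortPoints(uv,K,np.array([k1,0,0,0.]),None,None).reshape(-1,2)
    d=np.c_[s,np.ones(len(s))]@E[:3,:3].T
    return E[:3,3],d
def onz(n,uv,z):
    o,d=ray(n,uv);t=(z-o[2])/d[:,2];return o+d*t[:,None]
def proj(n,P):
    K,k1,E=par(n);W=np.linalg.inv(E)
    return cv2.projectPoints(np.asarray(P,float).reshape(-1,1,3),cv2.Rodrigues(W[:3,:3])[0],W[:3,3],K,np.array([k1,0,0,0.]))[0].reshape(-1,2)
def tri(uv1,uv2):
    o1,d1=ray("top",[uv1]);o2,d2=ray("side",[uv2]);d1=d1[0];d2=d2[0]
    s=np.linalg.lstsq(np.c_[d1,-d2],o2-o1,rcond=None)[0]
    a=o1+s[0]*d1;b=o2+s[1]*d2
    return (a+b)/2,np.linalg.norm(a-b)
E
python3 - <<'E'
import cv2,numpy as np
a=cv2.imread("pics/top0.png")[220:365,120:270];b=cv2.imread("pics/side0.png")[315:475,235:425]
def st(x,s):
    g=x.min(axis=2).astype(float); g=np.clip((g-170)/85*255,0,255).astype(np.uint8)
    return cv2.resize(g,s,interpolation=cv2.INTER_NEAREST)
o=np.zeros((450,800),np.uint8);o[:387,:400]=st(a,(400,387));o[:337,400:]=st(b,(400,337))
cv2.imwrite("pics/z1.png",o)
E
```

```text
(no output)
```

View pics/z1.png

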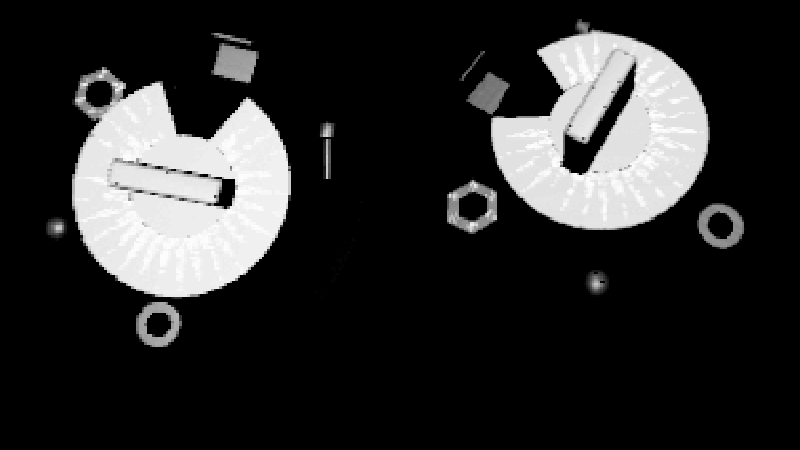

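```bash
cat > meas.py <<'E'
from h import *
from scipy.optimize import least_squares
def circ(P):
    f=lambda q:np.hypot(P[:,0]-q[0],P[:,1]-q[1])-q[2]
    r=least_squares(f,[*P.mean(0)[:2],.06],loss='soft_l1',f_scale=.0005);return r.x
def cap(n,img,box,z=.052,thr=190):
    x0,y0,x1,y1=box
    g=img.min(axis=2);m=np.zeros_like(g);m[y0:y1,x0:x1]=(g[y0:y1,x0:x1]>thr)
    k,l,s,c=cv2.connectedComponentsWithStats(m,connectivity=4)
    i=1+np.argmax(s[1:,4]);mm=(l==i).astype(np.uint8)
    C=max(cv2.findContours(mm,cv2.RETR_EXTERNAL,cv2.CHAIN_APPROX_NONE)[0],key=len)[:,0]
    h=cv2.convexHull(C.astype(np.int32))[:,0]
    P=onz(n,C,z)
    q=circ(P)
    for _ in range(5):
        d=np.hypot(*(P[:,:2]-q[:2]).T);q=circ(P[abs(d-q[2])<.002])
    # opening: sample ring radius 48..58mm for dark
    out=[]
    for r in (.042,.046,.050,.054,.058):
        a=np.radians(np.arange(0,360,.25))
        uv=proj(n,np.c_[q[0]+r*np.cos(a),q[1]+r*np.sin(a),np.full(len(a),z)])
        v=cv2.remap(g,uv[:,0].astype(np.float32)[None],uv[:,1].astype(np.float32)[None],cv2.INTER_LINEAR)[0]
        d=(v<150);k2=np.r_[d,d].astype(np.uint8)
        k,l2,s,c=cv2.connectedComponentsWithStats(k2[None])
        j=1+np.argmax(s[1:,2]);st,w=s[j,0],s[j,2]
        out.append(((st+w/2-.5)*.25%360,w*.25))
    return q,np.array(out)
E
python3 - <<'E'
from meas import *
T=cv2.imread("pics/top0.png");S=cv2.imread("pics/side0.png")
for n,im,b in(("top",T,(130,225,260,360)),("side",S,(240,320,420,470)),("top",T,(370,210,475,310)),("side",S,(315,145,415,230))):
    q,o=cap(n,im,b);print(n,(q*1e3).round(1),o.round(1).tolist())
# nut + bar
def z2t(x):return np.array(x,float)/2.667+[120,220]-.3
def z2s(x):x=np.array(x,float)-[400,0];return x/2.105+[235,315]-.3
bt=z2t([(112,160),(222,180),(220,202),(108,182)]);bs=z2s([(636,60),(592,142),(567,132),(612,48)])
for i in range(4):
    for j in range(4):
        P,e=tri(bt[i],bs[j]); 
        if e<.006: print(i,j,(P*1e3).round(1),round(e*1e3,1))
print("barctr",tri(bt.mean(0),bs.mean(0)))
for n,im,(x,y) in(("top",T,(157,255)),("side",S,(269,413))):
    g=im.min(axis=2);m=np.zeros_like(g);m[y-14:y+15,x-14:x+15]=g[y-14:y+15,x-14:x+15]>165
    k,l,s,c=cv2.connectedComponentsWithStats(m)
    print(n,s[1:].tolist(),c[1:].round(1).tolist())
E
```

```text
top [486.7 186.1  64.7] [[347.5, 40.2], [348.0, 42.2], [347.9, 43.5], [347.9, 45.0], [347.9, 46.0]]
side [485.4 186.   64.8] [[348.6, 40.5], [348.4, 42.5], [348.5, 43.2], [348.5, 44.8], [348.4, 45.5]]
top [ 529.  -203.    51.7] [[0.1, 25.5], [0.2, 20.8], [355.0, 3.8], [110.5, 133.2], [104.5, 85.8]]
side [ 528.2 -202.6   51.2] [[9.6, 40.5], [9.2, 42.2], [359.4, 25.0], [200.4, 140.0], [151.0, 241.2]]
0 2 [498.  215.6  87.2] 2.6
1 1 [492.4 173.3   5. ] 0.2
1 3 [486.9 153.3  84.9] 1.1
2 0 [473.  155.   81.3] 2.1
3 1 [484.2 217.4  87. ] 5.3
3 3 [480.  195.7 150.4] 4.1
barctr (array([0.48572698, 0.18572086, 0.08399498]), np.float64(0.002052118278174666))
top [[147, 245, 25, 25, 380]] [[160.3, 258.8]]
side [[257, 399, 24, 27, 368]] [[268.4, 412.5]]
```

Run:
```python
from meas import *
T=cv2.imread("pics/top0.png");S=cv2.imread("pics/side0.png")
# nut top outline
gt=T.min(axis=2);gs=S.min(axis=2)
def comp(g,thr,seed,excl=None):
    m=(g>thr).astype(np.uint8)
    if excl is not None: m[excl]=0
    k,l,s,c=cv2.connectedComponentsWithStats(m,connectivity=4)
    x,y=seed;ids=np.unique(l[y-11:y+12,x-11:x+12]);ids=[i for i in ids if i and s[i,4]>15]
    return [(s[i].tolist(),c[i].round(1).tolist()) for i in ids], l,ids
q=np.array([486,186,0])/1e3
# exclude cap disk in top
a=np.radians(np.arange(0,360,3));ex=np.zeros_like(gt)
cv2.fillPoly(ex,[proj("top",np.c_[.4865+.066*np.cos(a),.186+.066*np.sin(a),a*0+.052]).round().astype(np.int32)],1)
res={}
for n,g,seed,e in(("top",gt,(157,255),ex>0),("side",gs,(269,413),None)):
    r,l,ids=comp(g,165,seed,e);print(n,r)
    i=max(ids,key=lambda i:(l==i).sum());m=(l==i).astype(np.uint8)
    (cx,cy),rad=cv2.minEnclosingCircle(cv2.findContours(m,0,2)[0][0]);print("mec",cx,cy,rad);res[n]=(cx,cy)
    cc,h=cv2.findContours(m,cv2.RETR_CCOMP,cv2.CHAIN_APPROX_NONE)
    for c,hh in zip(cc,h[0]):
        if hh[3]>=0 and len(c)>6: print(" hole",cv2.fitEllipse(c)[0]);res[n+"h"]=cv2.fitEllipse(c)[0]
print(tri(res["top"],res["side"]))
for n in("top","side"):
  for k in (n,n+"h"):
    if k in res:
        P=onz(n,[res[k]],.028)[0];d=P-q;print(k,(P*1e3).round(1),np.hypot(*d[:2])*1e3,np.degrees(np.arctan2(d[1],d[0])))
if "toph" in res and "sideh" in res: print(tri(res["toph"],res["sideh"]))
# flange outline: not-brown grey
for n,im,b in(("top",T,(125,222,262,360)),("side",S,(240,318,418,475))):
    x0,y0,x1,y1=b
    hsv=cv2.cvtColor(im,cv2.COLOR_BGR2HSV);m=np.zeros_like(gt);m[y0:y1,x0:x1]=((hsv[...,2]>75)&(hsv[...,1]<60))[y0:y1,x0:x1]
    m=cv2.morphologyEx(m,cv2.MORPH_CLOSE,np.ones((5,5)))
    C=max(cv2.findContours(m,0,1)[0],key=len)[:,0];P=onz(n,C,.012)
    x=circ(P);
    for _ in range(5):
        d=np.hypot(*(P[:,:2]-x[:2]).T);x=circ(P[abs(d-x[2])<.002])
    print(n,"flange",(x*1e3).round(1))
```

```text
top [([147, 245, 20, 20, 180], [155.9, 253.7])]
mec 156.5 254.5 10.12432861328125
 hole (156.6087188720703, 254.4324493408203)
side [([257, 399, 24, 27, 368], [268.4, 412.5])]
mec 268.5 412.5 13.729630470275879
 hole (268.8320007324219, 412.4425964355469)
(array([0.54661681, 0.24593618, 0.02838381]), np.float64(0.0009723338426172286))
top [547.2 246.1  28. ] 85.78306081107239 44.52080862146329
toph [547.3 246.   28. ] 85.73679430720716 44.38515404751384
side [546.2 245.8  28. ] 84.82998486041198 44.78616072800073
sideh [545.8 245.6  28. ] 84.43763593677438 44.87179903557699
(array([0.54649611, 0.24573598, 0.02834722]), np.float64(0.0014398630343184537))
top flange [486.6 185.6 105.5]
side flange [485.  186.7 105.4]
```

```bash
cat > plan.py <<'E'
from cell import sensors
import numpy as np,sys
from scipy.spatial.transform import Rotation as R
s=sensors.read_state();r=R.from_rotvec(s["tcp_rot"]);M=r.as_matrix()
print("t",round(s["t"],2),"pos",(s["tool_pos"]*1e3).round(1),"w",round(s["width"]*1e3,1),"F",s["contact_force"].round(1),"T",s["torque"].round(2),"q",s["joint_positions"].round(3))
print(M.round(3).tolist())
ya=np.degrees(np.arctan2(M[1,1],M[0,1]));print("tool y heading",ya,"z",M[:,2].round(3))
tgt=np.array(eval(sys.argv[1]));hd=float(sys.argv[2])
print("shift cm tool",(M.T@(tgt-s["tool_pos"])*100).round(2))
d=(hd-ya+90)%180-90
print("world turn deg",d,"or",d-180*np.sign(d)," -> tool wz",-np.radians(d))
E
python3 plan.py "[.486,.186,.16]" 348.3
```

```text
t 0.1 pos [ 263.9 -538.2  230.5] w 85.5 F [ 0.1 -0.5  0.1] T [-0.01  0.05  0.  ] q [-1.23   0.359  1.511  0.     1.272 -0.115]
[[0.898, 0.44, -0.001], [0.44, -0.898, 0.002], [0.0, -0.002, -1.0]]
tool y heading -63.88715510098075 z [-0.001  0.002 -1.   ]
shift cm tool [ 51.82 -55.24   7.16]
world turn deg 52.18715510098076 or -127.81284489901924  -> tool wz -0.9108376837610681
```

```bash
python3 -m handwheel '[0,0,-0.03,1.5,-1.6,0,1, 0,0,-0.1,5,-5.3,0,1, 0,0,-0.17,8.5,-9,0,1, 0,0,-0.24,12,-12.8,0,1, 0,0,-0.31,15.5,-16.5,0,1, 0,0,-0.38,19,-20.2,0,1, 0,0,-0.45,22.5,-24,0,1, 0,0,-0.52,26,-27.7,0,1]'; python3 plan.py "[.486,.186,.16]" 348.3
```

```text
t: 0.9
tool_pos: [0.3732, -0.1812, 0.2312]
tcp_rot: [-2.773, -1.476, -0.0]
contact_force: [0.9, 0.5, 0.4]
width: 0.0852
t 0.9 pos [ 373.2 -181.2  231.2] w 85.2 F [0.9 0.5 0.4] T [ 0.02 -0.05  0.02] q [-0.619  0.087  1.882  0.     1.173 -0.026]
[[0.559, 0.829, -0.0], [0.829, -0.559, 0.0], [0.0, -0.0, -1.0]]
tool y heading -33.96225889420625 z [-0.  0. -1.]
shift cm tool [ 36.75 -11.15   7.13]
world turn deg 22.26225889420624 or -157.73774110579376  -> tool wz -0.38854971663529086
```

```bash
python3 -m handwheel '[0,0,-0.05,4.5,-1.4,0,1, 0,0,-0.1,9,-2.8,0,1, 0,0,-0.15,13.5,-4.2,0,1, 0,0,-0.2,18,-5.6,0,1, 0,0,-0.25,22.5,-7,0,1, 0,0,-0.3,27,-8.3,0,1, 0,0,-0.35,31.5,-9.6,0,1, 0,0,-0.39,36,-11,0,1]' && python3 -m handwheel '[0,0,0,0,0,0.5,1, 0,0,0,0,0,2,1, 0,0,0,0,0,4,1, 0,0,0,0,0,5.5,1, 0,0,0,0,0,6.5,1, 0,0,0,0,0,7,1, 0,0,0,0,0,7,1, 0,0,0,0,0,7,1]';  python3 plan.py "[.486,.186,.06]" 348.3
python3 - <<'E'
from h import *
for n in("side","top"): cv2.imwrite(f"pics/{n}1.png",imaging.read_camera(n))
a=cv2.imread("pics/top1.png")[180:380,100:300];b=cv2.imread("pics/side1.png")[240:480,225:465]
cv2.imwrite("pics/z2.png",np.hstack([cv2.resize(a,(400,400)),cv2.resize(b,(400,400))]))
E
```

```text
t: 1.7
tool_pos: [0.484, 0.1786, 0.2311]
tcp_rot: [-2.435, -1.985, 0.0]
contact_force: [1.3, -0.6, 0.7]
width: 0.0852
t: 2.5
tool_pos: [0.4843, 0.1765, 0.1618]
tcp_rot: [2.437, 1.982, 0.001]
contact_force: [0.4, 0.2, -0.0]
width: 0.0855
t 2.5 pos [484.3 176.5 161.8] w 85.5 F [ 0.4  0.2 -0. ] T [ 0.03 -0.02  0.01] q [0.215 0.316 1.775 0.    1.05  0.421]
[[0.204, 0.979, 0.001], [0.979, -0.204, 0.0], [0.0, 0.001, -1.0]]
tool y heading -11.76263717266011 z [ 0.001  0.    -1.   ]
shift cm tool [ 0.96 -0.04 10.18]
world turn deg 0.06263717266011781 or -179.93736282733988  -> tool wz -0.001093224897059231
```

View pics/z2.png

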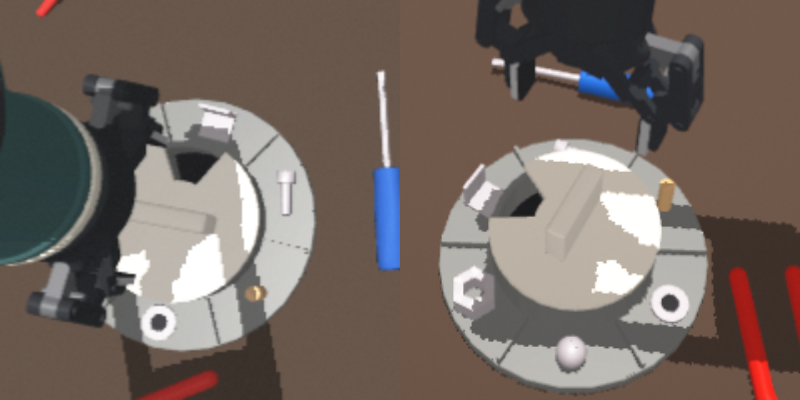

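The gripper hovers over the box with its jaws across the bar (bar near (165,215) in the left half of the picture). It still needs 1 cm along tool x. I'll correct that first and then go down.

```bash
python3 -m handwheel '[0,0,0,0.5,0,0,1, 0,0,0,1,0,0.5,1, 0,0,0,1,0,2,1, 0,0,0,1,0,4,1, 0,0,0,1,0,6,1, 0,0,0,1,0,7,1, 0,0,0,1,0,7,1, 0,0,0,1,0,7,1]';  python3 plan.py "[.486,.186,.06]" 348.3
```

```text
t: 3.4
tool_pos: [0.4863, 0.1867, 0.0916]
tcp_rot: [-2.437, -1.983, -0.0]
contact_force: [0.0, 0.0, 0.4]
width: 0.0853
t 3.4 pos [486.3 186.7  91.6] w 85.3 F [0.  0.  0.4] T [0.05 0.02 0.01] q [0.234 0.421 1.83  0.    0.89  0.438]
[[0.203, 0.979, 0.0], [0.979, -0.203, 0.0], [0.0, 0.0, -1.0]]
tool y heading -11.734911334635774 z [ 0.  0. -1.]
shift cm tool [-0.07 -0.01  3.16]
world turn deg 0.03491133463580809 or -179.9650886653642  -> tool wz -0.0006093177356603866
```

```bash
python3 -m handwheel '[0,0,0,0,0,1,1, 0,0,0,0,0,2,1, 0,0,0,0,0,2.7,1, 0,0,0,0,0,3.1,1, 0,0,0,0,0,3.1,1, 0,0,0,0,0,3.1,0, 0,0,0,0,0,3.1,-0.3, 0,0,0,0,0,3.1,-0.5]' 30 && python3 -m handwheel '[0,0,0,0,0,0,-0.7, 0,0,0,0,0,0,-1, 0,0,0,0,0,0,-1, 0,0,0,0,0,0,-1, 0,0,0,0,0,0,-1, 0,0,0,0,0,0,-1]' 30;  python3 plan.py "[.486,.186,.06]" 44.6
```

```text
t: 4.2
tool_pos: [0.4863, 0.1865, 0.0606]
tcp_rot: [2.437, 1.982, 0.001]
contact_force: [0.9, -0.1, -0.4]
width: 0.0438
t: 4.8
tool_pos: [0.4852, 0.1866, 0.0606]
tcp_rot: [-2.437, -1.982, 0.001]
contact_force: [-3.2, 0.9, 5.2]
width: 0.0154
t 4.8 pos [485.2 186.6  60.6] w 15.4 F [-3.2  0.9  5.2] T [0.19 0.4  0.05] q [2.340e-01 4.690e-01 1.855e+00 1.000e-03 8.190e-01 4.380e-01]
[[0.204, 0.979, -0.001], [0.979, -0.204, 0.0], [0.0, -0.001, -1.0]]
tool y heading -11.757949094934895 z [-0.001  0.    -1.   ]
shift cm tool [-0.05  0.09  0.06]
world turn deg 56.357949094934895 or -123.6420509050651  -> tool wz -0.9836317713779722
```

```bash
python3 -m handwheel '[0,0,-0.03,0,0,0,-1, 0,0,-0.09,0,0,0,-1, 0,0,-0.16,0,0,0,-1, 0,0,-0.23,0,0,0,-1, 0,0,-0.3,0,0,0,-1, 0,0,-0.37,0,0,0,-1, 0,0,-0.44,0,0,0,-1, 0,0,-0.5,0,0,0,-1]';  python3 plan.py "[.486,.186,.06]" 44.6
```

```text
t: 5.6
tool_pos: [0.4847, 0.1866, 0.0606]
tcp_rot: [-1.867, -2.525, 0.001]
contact_force: [-4.5, 0.9, 6.0]
width: 0.0153
t 5.6 pos [484.7 186.6  60.6] w 15.3 F [-4.5  0.9  6. ] T [0.22 0.56 0.  ] q [ 2.340e-01  4.680e-01  1.856e+00  1.000e-03  8.190e-01 -6.400e-02]
[[-0.293, 0.956, -0.002], [0.956, 0.293, 0.0], [0.001, -0.002, -1.0]]
tool y heading 17.041847690573597 z [-0.002  0.    -1.   ]
shift cm tool [-0.09  0.1   0.06]
world turn deg 27.558152309426404 or -152.44184769057358  -> tool wz -0.48098049356556993
```

```bash
python3 -m handwheel '[0,0,-0.06,0,0,0,-1, 0,0,-0.13,0,0,0,-1, 0,0,-0.2,0,0,0,-1, 0,0,-0.27,0,0,0,-1, 0,0,-0.34,0,0,0,-1, 0,0,-0.41,0,0,0,-1, 0,0,-0.46,0,0,0,-1, 0,0,-0.483,0,0,0,-1]' && python3 -m handwheel '[0,0,0,0,0,0,-1, 0,0,0,0,0,0,-1]';  python3 plan.py "[.486,.186,.06]" 44.6
python3 - <<'E'
from h import *
for n in("side","top"): cv2.imwrite(f"pics/{n}2.png",imaging.read_camera(n))
a=cv2.imread("pics/top2.png")[180:380,100:300];b=cv2.imread("pics/side2.png")[240:480,225:465]
cv2.imwrite("pics/z3.png",np.hstack([cv2.resize(a,(400,400)),cv2.resize(b,(400,400))]))
E
```

```text
t: 6.4
tool_pos: [0.4843, 0.1864, 0.0606]
tcp_rot: [-1.21, -2.897, 0.002]
contact_force: [-5.3, 0.5, 8.6]
width: 0.0154
t: 6.6
tool_pos: [0.4843, 0.1864, 0.0606]
tcp_rot: [-1.212, -2.896, 0.002]
contact_force: [-5.3, -0.1, 7.8]
width: 0.0153
t 6.6 pos [484.3 186.4  60.6] w 15.3 F [-5.3 -0.1  7.8] T [0.13 0.67 0.05] q [ 2.340e-01  4.680e-01  1.856e+00  1.000e-03  8.200e-01 -5.450e-01]
[[-0.702, 0.712, -0.003], [0.712, 0.702, -0.0], [0.002, -0.002, -1.0]]
tool y heading 44.581385528195646 z [-0.003 -0.    -1.   ]
shift cm tool [-0.14  0.09  0.06]
world turn deg 0.01861447180435505 or -179.98138552819563  -> tool wz -0.00032488382150564534
```

View pics/z3.png

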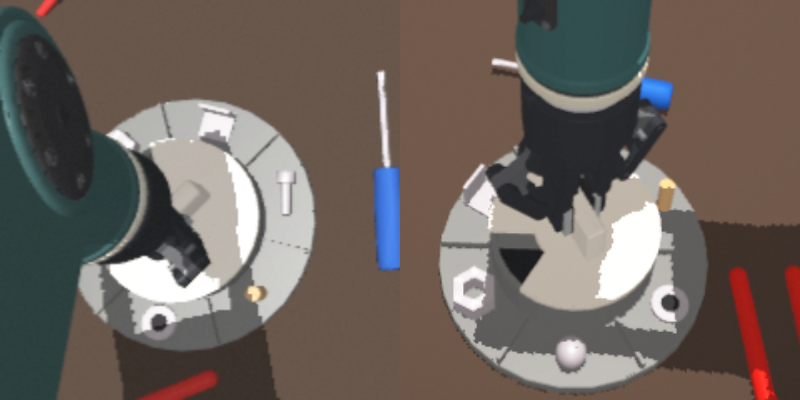

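The opening now sits towards the nut (side half: opening (515,265), nut (470,290)). I'll open the jaws and rise.

```bash
python3 -m handwheel '[0,0,0,0,0,0,-0.6, 0,0,0,0,0,0,-0.3, 0,0,0,0,0,0,0, 0,0,0,0,0,0,0.5, 0,0,0,0,0,0,1, 0,0,0,0,0,0,1, 0,0,0,0,0,0,1, 0,0,0,0,0,0,1]' && python3 -m handwheel '[0,0,0,0,0,-0.5,1, 0,0,0,0,0,-2,1, 0,0,0,0,0,-5,1, 0,0,0,0,0,-9,1, 0,0,0,0,0,-13,1, 0,0,0,0,0,-16,1, 0,0,0,0,0,-17,1, 0,0,0,0,0,-17,1]'; python3 plan.py "[.37,-.15,.23]" 44.6
```

```text
t: 7.5
tool_pos: [0.486, 0.1864, 0.0603]
tcp_rot: [-1.213, -2.898, -0.0]
contact_force: [-0.2, -0.1, 0.3]
width: 0.0854
t: 8.3
tool_pos: [0.487, 0.1867, 0.232]
tcp_rot: [1.212, 2.895, 0.004]
contact_force: [-0.1, -0.3, -0.3]
width: 0.0855
t 8.3 pos [487.  186.7 232. ] w 85.5 F [-0.1 -0.3 -0.3] T [ 0.04  0.05 -0.01] q [ 0.233  0.243  1.68   0.     1.215 -0.545]
[[-0.702, 0.712, 0.004], [0.712, 0.702, 0.001], [-0.002, 0.003, -1.0]]
tool y heading 44.5800173281411 z [ 0.004  0.001 -1.   ]
shift cm tool [-15.77 -31.96   0.13]
world turn deg 0.019982671858898016 or -179.98001732814112  -> tool wz -0.0003487634172833861
```

Next I move clear towards the right, to get an unobstructed check of the cap.

```bash
python3 -m handwheel '[0,0,0,-1,-2,0,1, 0,0,0,-3,-6,0,1, 0,0,0,-5,-10,0,1, 0,0,0,-7,-14.2,0,1, 0,0,0,-9,-18.3,0,1, 0,0,0,-11,-22.3,0,1, 0,0,0,-13,-26.4,0,1, 0,0,0,-15,-30.4,0,1]'
python3 - <<'E'
from meas import *
for n in("side","top"): cv2.imwrite(f"pics/{n}3.png",imaging.read_camera(n))
T=cv2.imread("pics/top3.png");S=cv2.imread("pics/side3.png")
a=T[180:380,100:300];b=S[240:480,225:465]
cv2.imwrite("pics/z4.png",np.hstack([cv2.resize(a,(400,400)),cv2.resize(b,(400,400))]))
for n,im,b in(("top",T,(130,225,260,360)),("side",S,(240,320,420,470))):
    q,o=cap(n,im,b);print(n,(q*1e3).round(1),o.round(1).tolist())
E
```

```text
t: 9.1
tool_pos: [0.3726, -0.1346, 0.2286]
tcp_rot: [-1.212, -2.895, -0.001]
contact_force: [2.1, -0.7, 0.5]
width: 0.0853
top [486.6 186.1  64.8] [[44.6, 41.0], [44.9, 43.0], [44.5, 44.2], [44.8, 44.8], [53.9, 3.5]]
side [485.4 185.8  64.9] [[45.2, 40.2], [45.2, 41.8], [45.2, 42.8], [45.4, 44.0], [45.2, 45.2]]
```

View pics/z4.png

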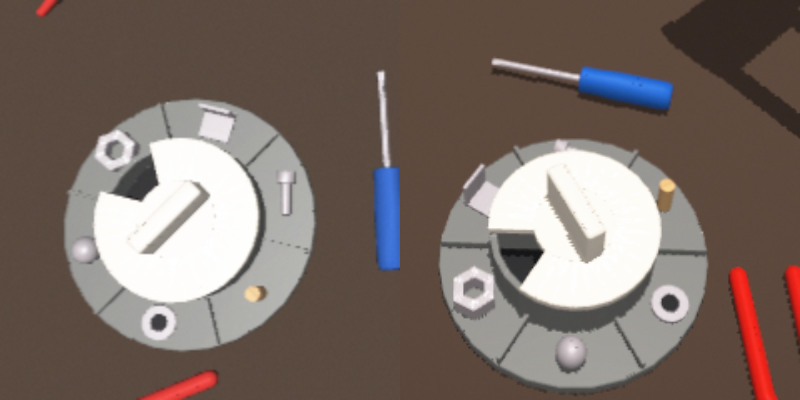

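View pics/top3.png

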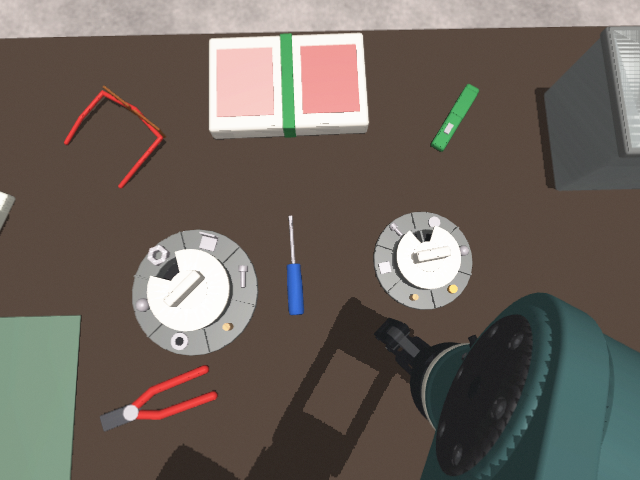

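The opening measures 44.7° in the top view and 45.2° in the side view. The nut measures 44.7° and 44.6°. The smaller box looks unchanged. I'll let the arm settle and hand in.

```bash
python3 -m handwheel '[0,0,0,0,0,0,1, 0,0,0,0,0,0,1, 0,0,0,0,0,0,1]'; python3 -c "
from cell import order;print(order.finish_job())"
```

```text
t: 9.5
tool_pos: [0.3747, -0.1324, 0.2297]
tcp_rot: [-1.209, -2.898, -0.001]
contact_force: [-0.1, 0.7, -0.2]
width: 0.0852
the job is handed in; nothing more can be done
None
```

I gripped the bar of the larger box's cap, turned it about 56° counter-clockwise until the opening lay over the hex-nut compartment, then let go. I handed the job in at about 9.5 s with the arm clear.

**Final check, opening against nut:** the two agree to about 0.6° or better.

| Direction | Top view | Side view |
|---|---|---|
| Opening | 44.7° | 45.2° |
| Nut | 44.7° | 44.6° |

**Smaller box:** I never touched it, and in the last top picture its cap looks as it did at the start. I only judged this by eye, because my opening measurement gave inconsistent values on that cap at the start and I did not repeat it.

**Disagreements:**
- The fitted cap radius came out 1.7 to 1.9 mm larger than the stated 63 mm.
- The two views put the axis 1.2 to 1.3 mm apart.
- The bar top triangulated at 81 to 87 mm instead of 88 mm.
- During the turn the gripper was pulled up to 2 mm sideways, with a reading of about 10 N at the end of the turn.

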